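Close up the tube racks on the loading tray

ROBOT

A 7-joint arm with a two-finger parallel gripper is mounted at the origin on the work surface. World frame = base frame: x ahead of the robot, y to its left, z up, the work surface at z = 0. Lengths are in m, angles in rad, forces in N, time in s.
With the tool pointing down it reaches from about 0.35 to 0.9 m from the base axis. Payload 8.1 kg.
Tool frame: the origin (TCP) lies midway between the tips of the shut fingers; the grasp point (between the pads) lies 19 mm behind it; y points along the fingers, z is the direction in which the jaws open and shut, and the axes are right-handed (so a half turn about y gives the same grasp; the last joint's range is limited). The gripper opens to 85 mm and grips with 20 to 120 N. Pads are 22 mm wide; open, the fingers measure 114 mm over their backs; the gripper's body (76 mm by 85 mm) begins 54 mm behind the grasp point. The pads swing forward as they close: fully open they stand 13 mm farther back than shut.
Start: joints at [1.017, 0.434, 0.025, 1.573, -0.012, 1.134, -0.075], TCP at [0.272, -0.563, 0.231] pointing down, gripper open.
Joint ranges: [-2.62, 2.62], [-0.44, 2.09], [-1.27, 1.32], [0.08, 2.57], [-1.32, 4.46], [0.12, 2], [-2.74, 2.74]. Speed limits (rad/s): [2.22, 2.22, 3.01, 3.01, 3.14, 3.14, 3.14].

INTERFACE

Orientations are given as a unit quaternion [w, x, y, z].
In Python, from station import bot gives the robot as it stands. The module is installed in compiled form; this text tells all that it offers.
- The arm moves only by the tool play_rows, never from a script. Its argument "moves" is a list of rows, each a list of 7 numbers: the turn, a rotation vector about the tool's x, y, z in degrees, then the shift along the tool's x, y, z in mm, then the opening, from 0 (shut) to 1 (fully open). In form: [[rx, ry, rz, dx, dy, dz, fingers], ...]. A call has 1 to 20 rows; each row shifts and turns the commanded pose from where the row before left it, along the tool's axes as they then stand; what a row does not reach is not made up. A row lasts 1/8 s, in which the tool goes at most 62.5 mm and 10.7 degrees, less where a joint would pass 70% of its speed; a pose out of reach is approached as far as the arm can. A call is refused whole if a number of a shift passes 62.5 or a number of a turn 10.7, either way. A call with a gripper value outside its range is refused whole. The fingers move at their own pace and stop on an object; "grip_force" is the grip in N (left out, the last holds). Time passes only in rows, so rows that do not move let the fingers close. It gives the time, the measured TCP pose, the force and the opening at its end, in the units of the state.
- bot.read_state(): the state, without advancing time (a new reading comes with each control period).
- bot.capture(name): name is "side" or "top" or "wrist"; returns a dict with "frame" (400x640x3 uint8, red, green, blue), "K" (3x3 intrinsics, pixels), "xyz" and "rotation" of the camera in the world. Camera axes: x right, y down, z forward; pixel columns grow to the right and rows downward; lengths in m; the calibration is good to about 2 mm. The wrist camera is an equidistant fisheye: a pixel r from the principal point sees the ray r / f radians off the axis. A picture is of the moment at which its call begins. There is no depth.
- bot.sign_off(): hands the job in, once; it reports no verdict.
The state is a dict: "t": time; "q": joint angles; "joint_velocities": joint speeds; "tau": joint torques, N m; "tcp_pos": TCP position; "tcp_rot": TCP orientation; "ft_force": force on the tool from outside, world axes, zero at the start; "torque": the same for the moment, N m; "gripper_width": opening from 0.0 (shut) to 1.0 (fully open).
Only numpy, scipy, OpenCV 4.12 (cv2) and the standard library are available. Lean on these libraries where they do the work, as an engineer would, in place of code of your own. Each camera call takes 0.05 s, during which the arm holds its last target.

TASK

Get the loading tray ready for the analyser: on each of its two lanes, push the whole row of touching tube racks gently along the guide rail until its leading rack stands against the end stop and the row is closed up square with no gaps. Push with the fingers only, without lifting or tipping a rack, and leave everything else on the bench where it is.

Things in the scene. Friction and masses are not known exactly. Their poses are not given: they have to be found in the camera images.
- tray: Sheet-metal loading tray, 310 long (x) by 246 wide (y), immovable. Origin under its centre at bench height; x runs along its two lanes to the end stop, away from the robot; y left, z up. Floor 6 mm above the bench. Each lane has a guide rail down its middle, 6 mm wide and high. Side lips and lane divider (y = 0) rise 16 mm above the floor. End near the robot open.
- left_stop (a point): Left lane's middle at the end stop's face (tray x +150, y +60 mm), at floor level, 6 mm above the bench. The end stop is an upright plate to 52 mm above the bench, a carrying handle behind it.
- right_stop (a point): Right lane's middle at the end stop's face (tray x +150, y -60 mm), at floor level, 6 mm above the bench. Same upright plate as for the left lane.
- white1: White tube rack, the leading rack of its row, nearest the end stop: 24 mm thick along the lane (x), 110 across it (y), 54 high; tubes with caps stand out to 86 mm above its underside. A slot in its foot rides over the rail; 0.1 to 0.2 kg, slides easily. Origin: centre of its underside. The 4 white racks stand touching in one lane, left or right.
- white2: White tube rack, number 2 in its row counted from the end stop: 24 mm thick along the lane (x), 110 across it (y), 54 high; tubes with caps stand out to 86 mm above its underside. A slot in its foot rides over the rail; 0.1 to 0.2 kg, slides easily. Origin: centre of its underside. The 4 white racks stand touching in one lane, left or right.
- white3: White tube rack, number 3 in its row counted from the end stop: 24 mm thick along the lane (x), 110 across it (y), 54 high; tubes with caps stand out to 86 mm above its underside. A slot in its foot rides over the rail; 0.1 to 0.2 kg, slides easily. Origin: centre of its underside. The 4 white racks stand touching in one lane, left or right.
- white4: White tube rack, the last rack of its row, nearest the robot: 24 mm thick along the lane (x), 110 across it (y), 54 high; tubes with caps stand out to 86 mm above its underside. A slot in its foot rides over the rail; 0.1 to 0.2 kg, slides easily. Origin: centre of its underside. The 4 white racks stand touching in one lane, left or right.
- orange1: Orange tube rack, the leading rack of its row, nearest the end stop: 24 mm thick along the lane (x), 110 across it (y), 54 high; tubes with caps stand out to 86 mm above its underside. A slot in its foot rides over the rail; 0.1 to 0.2 kg, slides easily. Origin: centre of its underside. The 3 orange racks stand touching in one lane, left or right.
- orange2: Orange tube rack, number 2 in its row counted from the end stop: 24 mm thick along the lane (x), 110 across it (y), 54 high; tubes with caps stand out to 86 mm above its underside. A slot in its foot rides over the rail; 0.1 to 0.2 kg, slides easily. Origin: centre of its underside. The 3 orange racks stand touching in one lane, left or right.
- orange3: Orange tube rack, the last rack of its row, nearest the robot: 24 mm thick along the lane (x), 110 across it (y), 54 high; tubes with caps stand out to 86 mm above its underside. A slot in its foot rides over the rail; 0.1 to 0.2 kg, slides easily. Origin: centre of its underside. The 3 orange racks stand touching in one lane, left or right.
- spare_rack: Empty blue tube rack, 24 x 110 x 54 mm, standing on the bench at the tray's left; origin at the centre of its underside.
- oil: Small amber bottle of immersion oil, 30 mm diameter, 75 mm high, on the bench at the tray's right; origin at the centre of its underside.
- cup: Clear specimen jar with yellow cap, 60 mm diameter, 70 mm high, on the bench at the tray's right; origin at the centre of its underside.
- slide_box: Blue plastic slide box, 97 x 182 x 34 mm, lying on the bench well to the left; origin at the centre of its underside.
- counter: Grey cell counter with ivory keys, 90 x 150 x 30 mm, lying on the bench well to the right; origin at the centre of its underside.
- marker: Marker pen, 130 mm long, 13 mm thick, lying on the bench at the tray's left; origin under its middle, on the bench.

How it is judged:
By the outcome, as a careful person would: the job done as asked, in the order asked, and still so for the second after the job is handed in, with the robot touching nothing.
It also fails if it takes over 54 s, if anything falls off the work surface, if the arm or the gripper's body presses on something with over 40 N, if the wrist force passes 120 N, or if a joint passes its speed limit or range.

## Working session

There is one attempt and no reset: what is moved stays moved. The work goes in short steps, Python scripts to look and compute and a tool call to move; the robot and the scene stay as the last step left them, time stands still between calls to the robot, and variables do not carry over. Pictures are saved under pics/ and viewed, and the job is handed in when it is done.

Besides the shell and the picture viewer there is one more tool, called after "Emit:" in YAML: its name, and indented under it one key for each argument. play_rows: Moves the arm, as the interface text tells. Its arguments: {"type":"object","properties":{"moves":{"type":"array","items":{"type":"array","items":{"type":"number"}}},"grip_force":{"type":"number"}},"required":["moves"]}

```bash
mkdir -p pics
python3 - <<'E'
from station import bot
import cv2,numpy as np
for n in ("side","top","wrist"):
    c=bot.capture(n); cv2.imwrite(f"pics/{n}0.png",c["frame"][:,:,::-1]); np.savez(f"{n}0.npz",**c)
    print(n,c["K"].round(1).tolist(),c["xyz"],np.round(c["rotation"],3).tolist())
s=bot.read_state();print({k:np.round(v,3).tolist() for k,v in s.items()})
E
```

```text
side [[457.9, 0.0, 319.0], [0.0, 457.9, 206.8], [0.0, 0.0, 1.0]] [0.11300764 0.93301927 0.65137577] [0.119, -0.206, 0.843, -0.482]
top [[514.5, 0.0, 315.6], [0.0, 514.5, 202.3], [0.0, 0.0, 1.0]] [0.29677674 0.00532104 1.47776572] [-0.061, 0.71, -0.698, 0.065]
wrist [[309.7, 0.0, 328.4], [0.0, 309.7, 196.9], [0.0, 0.0, 1.0]] [ 0.34131868 -0.52834503  0.37257177] [0.129, 0.837, -0.525, -0.082]
{'t': 0.15, 'q': [1.017, 0.435, 0.025, 1.574, -0.012, 1.134, -0.075], 'joint_velocities': [-0.001, -0.003, -0.001, -0.004, 0.0, 0.002, -0.001], 'tau': [0.001, -67.089, 1.026, -31.645, 0.016, 0.009, 0.0], 'tcp_pos': [0.272, -0.562, 0.231], 'tcp_rot': [0.158, -0.158, 0.69, -0.689], 'ft_force': [0.177, -0.651, 0.233], 'torque': [-0.037, 0.017, 0.003], 'gripper_width': 1.004}
```

View pics/top0.png

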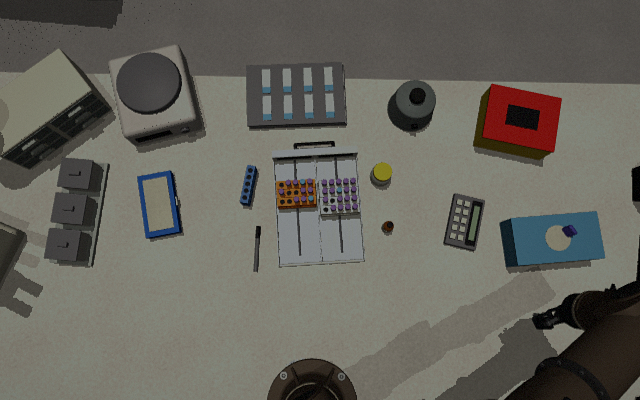

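View pics/side0.png

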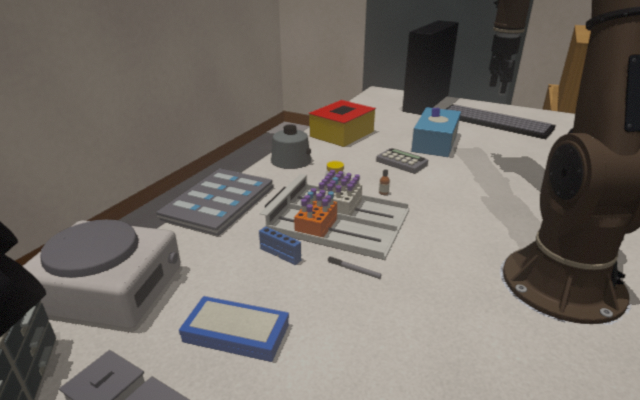

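View pics/wrist0.png

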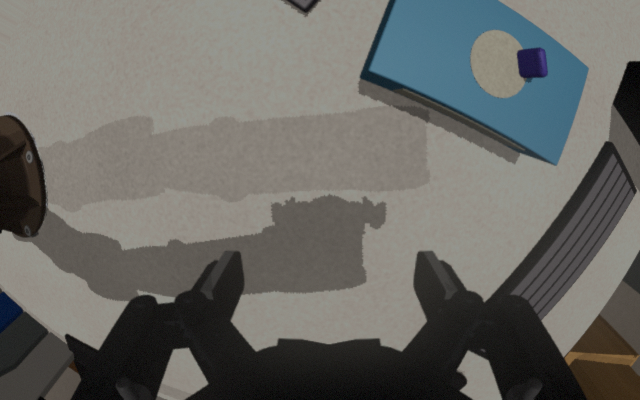

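The top view shows the tray at about cols 273–363, rows 150–265. The orange row is in the left lane (277–317, 180–208) and the white row in the right lane (320–359, 178–214). I'll zoom in next.

```bash
cat > h.py <<'E'
import numpy as np,cv2
from scipy.spatial.transform import Rotation as R
def Rm(c):
    q=c["rotation"];return R.from_quat([q[1],q[2],q[3],q[0]]).as_matrix()
def px2w(c,u,v,z):
    K=c["K"];d=Rm(c)@np.array([(u-K[0,2])/K[0,0],(v-K[1,2])/K[1,1],1]);o=c["xyz"]
    return (o+d*(z-o[2])/d[2])
def w2px(c,p):
    v=Rm(c).T@(np.array(p)-c["xyz"]);K=c["K"];return K[0,0]*v[0]/v[2]+K[0,2],K[1,1]*v[1]/v[2]+K[1,2]
E
python3 - <<'E'
from h import *
c=np.load("top0.npz");f=c["frame"][:,:,::-1]
im=cv2.resize(f[135:275,225:400],None,fx=4.5,fy=4.2,interpolation=cv2.INTER_CUBIC) 
im=cv2.resize(f[138:272,240:400],None,fx=4.4,fy=4.4,interpolation=cv2.INTER_CUBIC); cv2.imwrite("pics/top0z.png",im)
c=np.load("side0.npz");f=c["frame"][:,:,::-1]
im=cv2.resize(f[150:285,250:420],None,fx=4.4,fy=4.4,interpolation=cv2.INTER_CUBIC); cv2.imwrite("pics/side0z.png",im)
E
```

```text
(no output)
```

View pics/top0z.png

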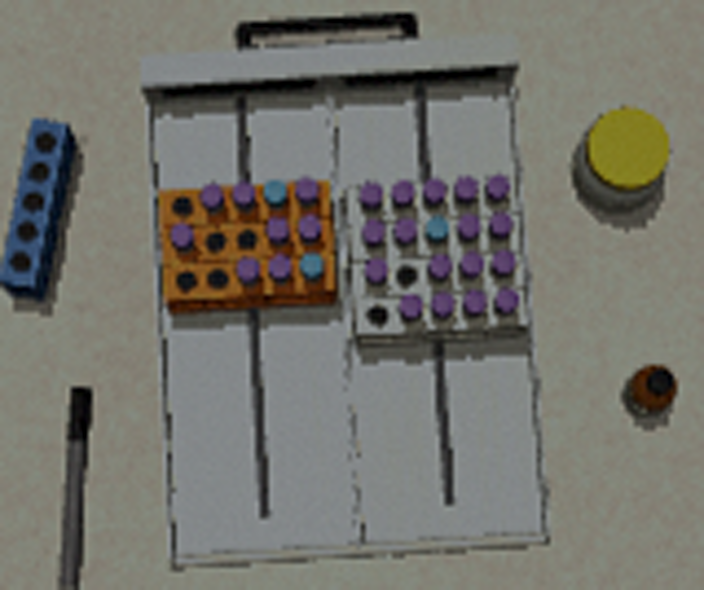

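View pics/side0z.png

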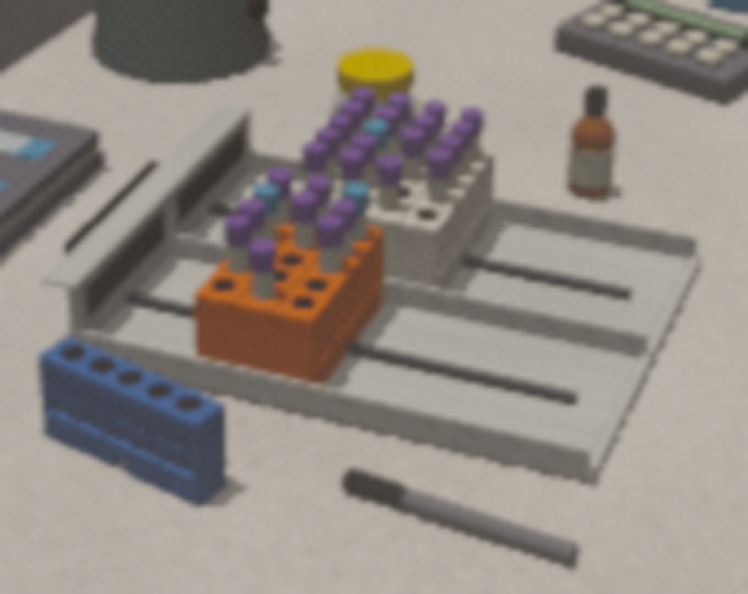

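Run:
```python
from h import *
c=np.load("top0.npz")
def P(n,u,v,z):
    p=px2w(c,u/4.4+240-.5+.11,v/4.4+138-.5+.11,z);print(n,p.round(4));return p[:2]
ln=P("rail L near",265,517,.012);lf=P("rail L far",241,100,.012)
rn=P("rail R near",449,504,.012);rf=P("rail R far",421,90,.012)
for a,b in((ln,lf),(rn,rf)):print(np.degrees(np.arctan2(*(b-a)[::-1])))
fl=P("front L",173,562,.004);fr=P("front R",547,542,.004); print(np.linalg.norm(fl-fr),np.degrees(np.arctan2(*(fl-fr)[::-1]))-90)
P("stop top near L z52",145,88,.052);P("stop top near R",517,66,.052);P("stop top far L",142,60,.052);P("R",517,40,.052)
P("orange back top L",168,302,.06);P("orange back top R",336,291,.06)
P("orange front top L",160,192,.06);P("R",325,182,.06)
P("white back top L",357,336,.06);P("R",527,326,.06)
P("white front top L",350,185,.06);P("R",508,180,.06)
```

```text
rail L near [0.4066 0.0421 0.012 ]
rail L far [0.6839 0.0642 0.012 ]
rail R near [ 0.417  -0.0767  0.012 ]
rail R far [ 0.693  -0.0559  0.012 ]
4.549864641658445
4.305415243366355
front L [0.3772 0.1012 0.004 ]
front R [ 0.3941 -0.1409  0.004 ]
0.24263741992593574 4.007733897481415
stop top near L z52 [0.6802 0.1251 0.052 ]
stop top near R [ 0.6994 -0.1166  0.052 ]
stop top far L [0.699  0.1276 0.052 ]
R [ 0.717  -0.1166  0.052 ]
orange back top L [0.5381 0.1055 0.06  ]
orange back top R [ 0.5471 -0.0011  0.06  ]
orange front top L [0.6095 0.1127 0.06  ]
R [0.618  0.0071 0.06  ]
white back top L [ 0.5184 -0.0149  0.06  ]
R [ 0.5267 -0.1226  0.06  ]
white front top L [ 0.6163 -0.0089  0.06  ]
R [ 0.6214 -0.1103  0.06  ]
```

```bash
cat >> h.py <<'E'
yaw=np.radians(4.4);U=np.array([np.cos(yaw),np.sin(yaw),0]);V=np.array([-np.sin(yaw),np.cos(yaw),0]);Z=np.array([0,0,1.])
C=np.array([.540,-.008,0])
def T(x,y,z):return C+U*x+V*y+Z*z
def cur(bot):
    s=bot.read_state();q=s["tcp_rot"];return s,np.array(s["tcp_pos"]),R.from_quat([q[1],q[2],q[3],q[0]])
def tgt(cr,tilt=15):
    t=np.radians(tilt);d=np.sin(t)*U-np.cos(t)*Z
    best=None
    for s in(1,-1):
        z=s*V;M=R.from_matrix(np.column_stack([np.cross(d,z),d,z]));e=(cr.inv()*M)
        if best is None or e.magnitude()<best[0]:best=(e.magnitude(),M,e)
    return best
E
python3 - <<'E'
from h import *
from station import bot
s,p,r=cur(bot);print(r.as_matrix().round(3))
m,M,e=tgt(r);print(np.degrees(e.as_rotvec()).round(2),np.degrees(m));print(M.as_matrix().round(3))
g=T(-.07,-.06,.2);print(g,p);print("shift in cur axes",r.inv().apply(g-p)*1e3,"in tgt axes",M.inv().apply(g-p)*1e3)
E
```

```text
[[-0.9   -0.001  0.436]
 [-0.436  0.001 -0.9  ]
 [ 0.    -1.    -0.001]]
[ 2.87 21.29 14.84] 26.113058288351805
[[-0.963  0.258  0.077]
 [-0.074  0.02  -0.997]
 [-0.259 -0.966 -0.   ]]
[ 0.47480945 -0.0731935   0.2       ] [ 0.27209708 -0.5622454   0.2307381 ]
shift in cur axes [-395.50312186   31.10604892 -351.87866791] in tgt axes [-223.51355545   91.71270012 -472.05865502]
```

Emit:
play_rows:
  moves:
    - [0.72, 5.32, 3.71, 0, 0, 0, 0.5]
    - [0.72, 5.32, 3.71, 0, 0, 0, 0.5]
    - [0.72, 5.32, 3.71, 0, 0, 0, 0.5]
    - [0.72, 5.32, 3.71, 0, 0, 0, 0.5]
    - [0, 0, 0, -16, 6.5, -33.7, 0.5]
    - [0, 0, 0, -16, 6.5, -33.7, 0.5]
    - [0, 0, 0, -16, 6.5, -33.7, 0.5]
    - [0, 0, 0, -16, 6.5, -33.7, 0.5]
    - [0, 0, 0, -16, 6.5, -33.7, 0.5]
    - [0, 0, 0, -16, 6.5, -33.7, 0.5]
    - [0, 0, 0, -16, 6.5, -33.7, 0.5]
    - [0, 0, 0, -16, 6.5, -33.7, 0.5]
    - [0, 0, 0, -16, 6.5, -33.7, 0.5]
    - [0, 0, 0, -16, 6.5, -33.7, 0.5]
    - [0, 0, 0, -16, 6.5, -33.7, 0.5]
    - [0, 0, 0, -16, 6.5, -33.7, 0.5]
    - [0, 0, 0, -16, 6.5, -33.7, 0.5]
    - [0, 0, 0, -16, 6.5, -33.7, 0.5]
    - [0, 0, 0, 0, 0, 0, 0.5]

```text
t: 2.52
tcp_pos: [0.4759, -0.0708, 0.2009]
tcp_rot: [0.121, 0.064, 0.704, -0.697]
ft_force: [-0.2, -0.5, -0.7]
gripper_width: 0.499
```

```bash
cat > st.py <<'E'
from h import *
from station import bot
import sys
s,p,r=cur(bot);m,M,e=tgt(r)
l=p-C;print("t",s["t"],"p",p.round(4),"tray mm",(np.array([l@U,l@V,l[2]])*1e3).round(1),"roterr",np.degrees(e.as_rotvec()).round(2),"F tray",np.round([s["ft_force"]@U,s["ft_force"]@V,s["ft_force"][2]],1),"w",round(float(s["gripper_width"]),2))
if len(sys.argv)>3:
    g=T(*[float(a)/1e3 for a in sys.argv[1:4]]);print("shift tool",(M.inv().apply(g-p)*1e3).round(1))
if len(sys.argv)>4:
    for n in sys.argv[5:]:
        c=bot.capture(n);f=c["frame"][:,:,::-1];np.savez(n+sys.argv[4]+".npz",**c)
        if n=="top":f=cv2.resize(f[138:272,240:400],None,fx=4.4,fy=4.4,interpolation=cv2.INTER_CUBIC)
        if n=="side":f=cv2.resize(f[150:285,250:420],None,fx=4.4,fy=4.4,interpolation=cv2.INTER_CUBIC)
        cv2.imwrite(f"pics/{n}{sys.argv[4]}.png",f)
E
python3 st.py -65 -60 28 1 wrist
```

```text
t 2.525 p [ 0.4759 -0.0708  0.2009] tray mm [-68.7 -57.7 200.9] roterr [ 0.04  0.31 -0.04] F tray [-0.2 -0.5 -0.7] w 0.5
shift tool [ 41.1 167.9   2.3]
```

View pics/wrist1.png

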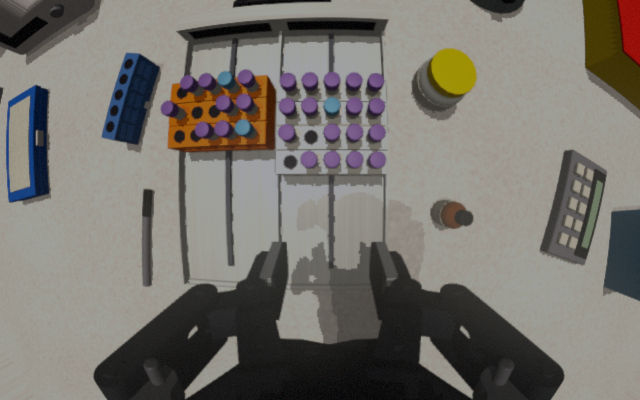

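Emit:
play_rows:
  moves:
    - [0, 0, 0, 4.3, 17.4, 0.2, 0.5]
    - [0, 0, 0, 4.3, 17.4, 0.2, 0.5]
    - [0, 0, 0, 4.3, 17.4, 0.2, 0.5]
    - [0, 0, 0, 4.3, 17.4, 0.2, 0.5]
    - [0, 0, 0, 4.3, 17.4, 0.2, 0.5]
    - [0, 0, 0, 4.3, 17.4, 0.2, 0.5]
    - [0, 0, 0, 4.3, 17.4, 0.2, 0.5]
    - [0, 0, 0, 4.3, 17.4, 0.2, 0.5]
    - [0, 0, 0, 4.3, 17.4, 0.2, 0.5]
    - [0, 0, 0, 4.3, 17.4, 0.2, 0.5]
    - [0, 0, 0, 0, 0, 0, 0.5]

```text
t: 3.95
tcp_pos: [0.4778, -0.077, 0.0211]
tcp_rot: [0.118, 0.064, 0.704, -0.698]
ft_force: [-1.0, -0.6, -0.5]
gripper_width: 0.499
```

```bash
python3 st.py 50 -60 22 2 side top
```

```text
t 3.95 p [ 0.4778 -0.077   0.0211] tray mm [-67.3 -64.   21.1] roterr [-0.09 -0.03  0.19] F tray [-1.  -0.5 -0.5] w 0.5
shift tool [-113.5   29.5   -4. ]
```

View pics/side2.png

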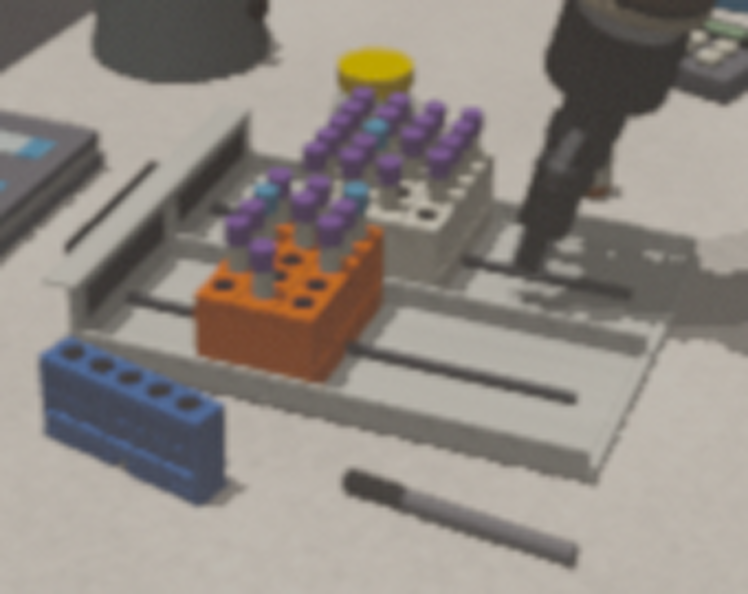

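The fingers are behind the white row, clear of the floor and rail. Now a slow advance to contact.

Emit:
play_rows:
  moves:
    - [0, 0, 0, -2.9, 0.8, -0.5, 0.5]
    - [0, 0, 0, -2.9, 0.8, -0.5, 0.5]
    - [0, 0, 0, -2.9, 0.8, -0.5, 0.5]
    - [0, 0, 0, -2.9, 0.8, -0.5, 0.5]
    - [0, 0, 0, -2.9, 0.8, -0.5, 0.5]
    - [0, 0, 0, -2.9, 0.8, -0.5, 0.5]
    - [0, 0, 0, -2.9, 0.8, -0.5, 0.5]
    - [0, 0, 0, -2.9, 0.8, 0, 0.5]
    - [0, 0, 0, -1.9, 0.5, 0, 0.5]
    - [0, 0, 0, -1.9, 0.5, 0, 0.5]
    - [0, 0, 0, -1.9, 0.5, 0, 0.5]
    - [0, 0, 0, -1.9, 0.5, 0, 0.5]
    - [0, 0, 0, -1.9, 0.5, 0, 0.5]
    - [0, 0, 0, -1.9, 0.5, 0, 0.5]

```text
t: 5.8
tcp_pos: [0.5145, -0.0695, 0.0219]
tcp_rot: [0.119, 0.065, 0.704, -0.697]
ft_force: [-2.3, 0.6, 1.2]
gripper_width: 0.497
```

```bash
python3 st.py 42 -60 21 3 top wrist
```

```text
t 5.8 p [ 0.5145 -0.0695  0.0219] tray mm [-30.2 -59.4  21.9] roterr [-0.06  0.03  0.04] F tray [-2.3  0.7  1.2] w 0.5
shift tool [-69.5  19.6   0.6]
```

View pics/top3.png

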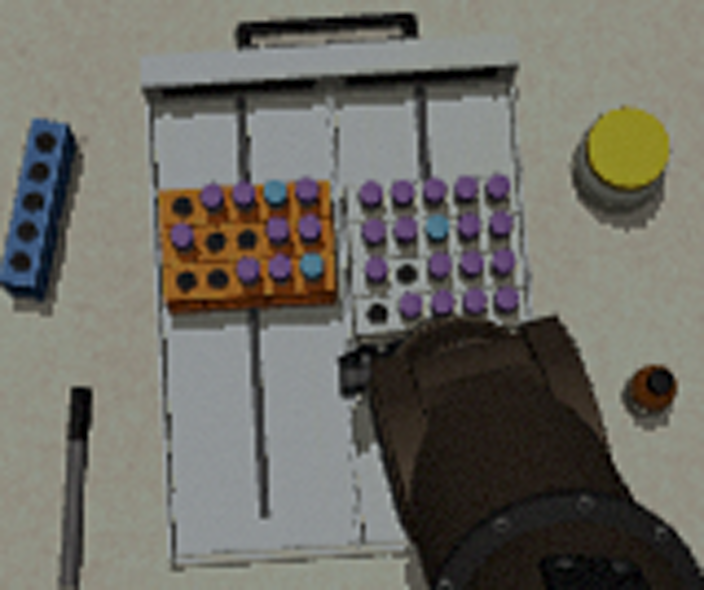

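View pics/wrist3.png

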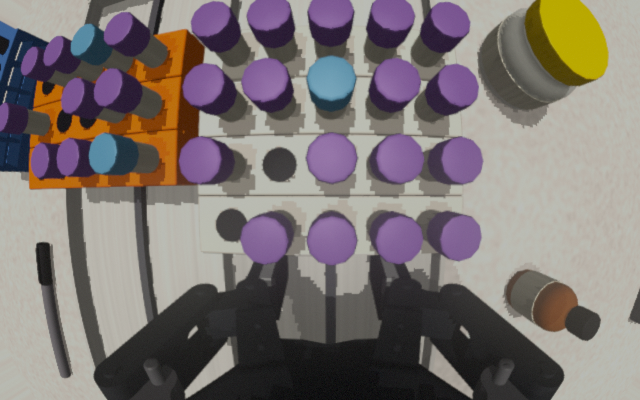

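Emit:
play_rows:
  moves:
    - [0, 0, 0, -1.9, 0.5, 0, 0.5]
    - [0, 0, 0, -1.9, 0.5, 0, 0.5]
    - [0, 0, 0, -2.9, 0.8, 0, 0.5]
    - [0, 0, 0, -2.9, 0.8, 0, 0.5]
    - [0, 0, 0, -2.9, 0.8, 0, 0.5]
    - [0, 0, 0, -2.9, 0.8, 0, 0.5]
    - [0, 0, 0, -2.9, 0.8, 0, 0.5]
    - [0, 0, 0, -2.9, 0.8, 0, 0.5]
    - [0, 0, 0, -2.9, 0.8, 0, 0.5]
    - [0, 0, 0, -2.9, 0.8, 0, 0.5]
    - [0, 0, 0, -2.9, 0.8, 0, 0.5]
    - [0, 0, 0, -2.9, 0.8, 0, 0.5]

```text
t: 7.4
tcp_pos: [0.5488, -0.0669, 0.0218]
tcp_rot: [0.119, 0.065, 0.704, -0.697]
ft_force: [-1.5, 0.0, 1.2]
gripper_width: 0.498
```

```bash
python3 st.py 42 -60 21 4 side wrist
```

```text
t 7.4 p [ 0.5488 -0.0669  0.0218] tray mm [  4.3 -59.4  21.8] roterr [-0.06  0.03  0.  ] F tray [-1.5  0.1  1.2] w 0.5
shift tool [-36.2  10.6   0.6]
```

View pics/side4.png

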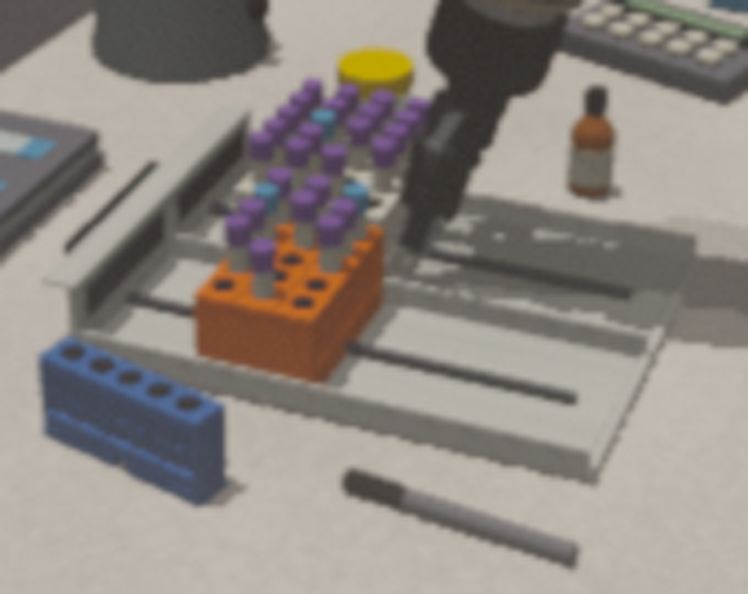

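View pics/wrist4.png

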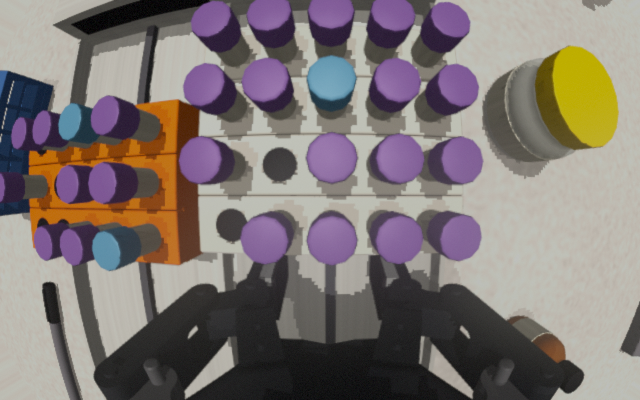

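The white row slides as one block, squarely, at about 1.5 N. Continuing.

Emit:
play_rows:
  moves:
    - [0, 0, 0, -2.9, 0.8, 0, 0.5]
    - [0, 0, 0, -2.9, 0.8, 0, 0.5]
    - [0, 0, 0, -2.9, 0.8, 0, 0.5]
    - [0, 0, 0, -2.9, 0.8, 0, 0.5]
    - [0, 0, 0, -2.9, 0.8, 0, 0.5]
    - [0, 0, 0, -2.9, 0.8, 0, 0.5]
    - [0, 0, 0, -2.9, 0.8, 0, 0.5]
    - [0, 0, 0, -2.9, 0.8, 0, 0.5]
    - [0, 0, 0, -2.9, 0.8, 0, 0.5]
    - [0, 0, 0, -1.9, 0.5, 0, 0.5]
    - [0, 0, 0, -1, 0.3, 0, 0.5]
    - [0, 0, 0, -1, 0.3, 0, 0.5]
    - [0, 0, 0, -1, 0.3, 0, 0.5]

```text
t: 9.12
tcp_pos: [0.5806, -0.0645, 0.0215]
tcp_rot: [0.119, 0.065, 0.704, -0.697]
ft_force: [-1.8, -0.2, -0.1]
gripper_width: 0.501
```

```bash
python3 st.py 48 -60 21 5 top side
```

```text
t 9.125 p [ 0.5806 -0.0645  0.0215] tray mm [ 36.2 -59.4  21.5] roterr [-0.06  0.03  0.02] F tray [-1.8 -0.  -0.1] w 0.5
shift tool [-11.3   3.5   0.6]
```

View pics/top5.png

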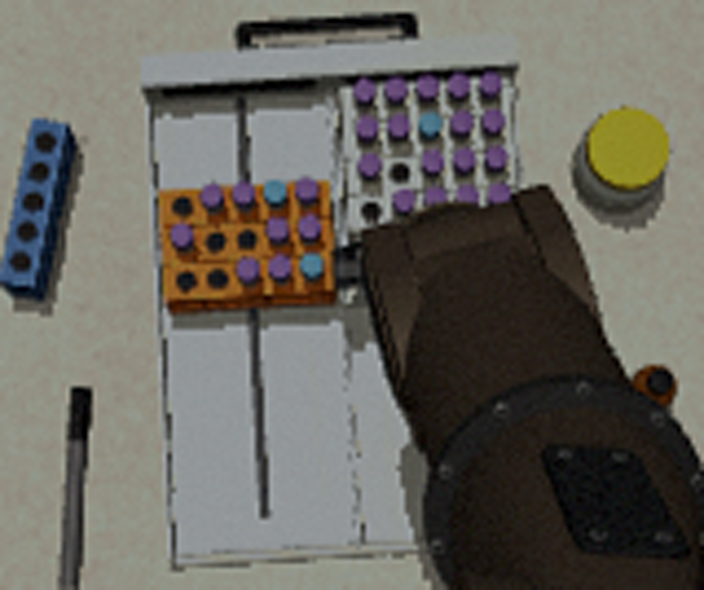

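View pics/side5.png

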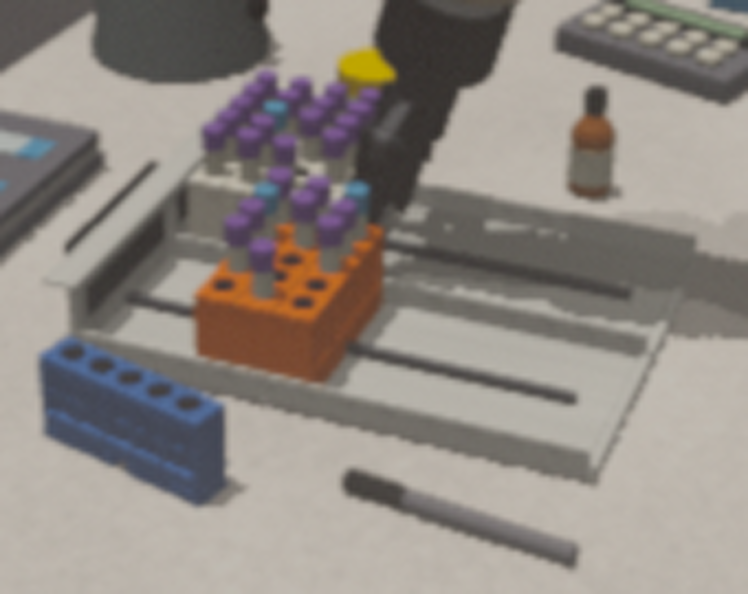

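Emit:
play_rows:
  moves:
    - [0, 0, 0, -1, 0.3, 0, 0.5]
    - [0, 0, 0, -1, 0.3, 0, 0.5]
    - [0, 0, 0, -1, 0.3, 0, 0.5]
    - [0, 0, 0, -1, 0.3, 0, 0.5]
    - [0, 0, 0, -1, 0.3, 0, 0.5]

```text
t: 9.85
tcp_pos: [0.5859, -0.0641, 0.0214]
tcp_rot: [0.119, 0.065, 0.704, -0.697]
ft_force: [-1.5, -0.0, 0.7]
gripper_width: 0.502
```

```bash
python3 st.py
```

```text
t 9.85 p [ 0.5859 -0.0641  0.0214] tray mm [ 41.5 -59.4  21.4] roterr [-0.06  0.03  0.01] F tray [-1.5  0.1  0.7] w 0.5
```

Emit:
play_rows:
  moves:
    - [0, 0, 0, -1, 0.3, 0, 0.5]
    - [0, 0, 0, -1, 0.3, 0, 0.5]
    - [0, 0, 0, -1, 0.3, 0, 0.5]

```text
t: 10.22
tcp_pos: [0.589, -0.0638, 0.0213]
tcp_rot: [0.119, 0.065, 0.704, -0.697]
ft_force: [-1.7, -0.1, 0.7]
gripper_width: 0.5
```

```bash
python3 st.py 0 0 0 6 top
```

```text
t 10.225 p [ 0.589  -0.0638  0.0213] tray mm [ 44.6 -59.4  21.3] roterr [-0.06  0.03  0.01] F tray [-1.7  0.   0.7] w 0.5
shift tool [ 48.6   9.  -59.4]
```

View pics/top6.png

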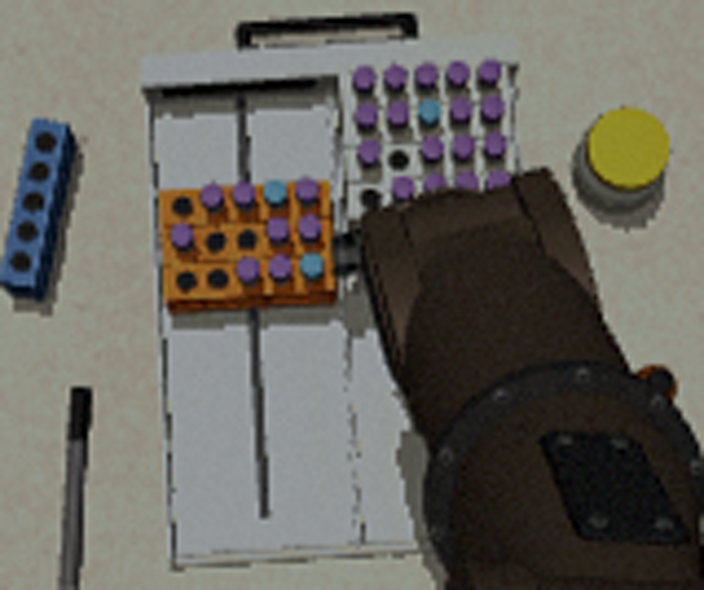

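Emit:
play_rows:
  moves:
    - [0, 0, 0, -1, 0.3, 0, 0.5]
    - [0, 0, 0, -0.7, 0.2, 0, 0.5]

```text
t: 10.52
tcp_pos: [0.5906, -0.0637, 0.0212]
tcp_rot: [0.119, 0.065, 0.704, -0.697]
ft_force: [-2.8, -0.1, 0.8]
gripper_width: 0.5
```

Emit:
play_rows:
  moves:
    - [0, 0, 0, -1, 0.3, 0, 0.5]
    - [0, 0, 0, -0.7, 0.2, 0, 0.5]

```text
t: 10.78
tcp_pos: [0.5909, -0.0637, 0.0206]
tcp_rot: [0.118, 0.064, 0.704, -0.698]
ft_force: [-7.3, -0.6, 3.6]
gripper_width: 0.501
```

```bash
python3 st.py
```

```text
t 10.775 p [ 0.5909 -0.0637  0.0206] tray mm [ 46.5 -59.5  20.6] roterr [-0.07  0.03  0.18] F tray [-7.3  0.   3.6] w 0.5
```

Emit:
play_rows:
  moves:
    - [0, 0, 0, -0.7, 0.2, 0, 0.5]
    - [0, 0, 0, 0, 0, 0, 0.5]

```text
t: 11.02
tcp_pos: [0.5909, -0.0637, 0.0203]
tcp_rot: [0.118, 0.064, 0.704, -0.698]
ft_force: [-8.2, -0.8, 3.1]
gripper_width: 0.498
```

```bash
python3 st.py 0 0 0 7 top wrist
```

```text
t 11.025 p [ 0.5909 -0.0637  0.0203] tray mm [ 46.5 -59.4  20.3] roterr [-0.07  0.03  0.25] F tray [-8.2 -0.1  3.1] w 0.5
shift tool [ 50.1   7.5 -59.4]
```

View pics/wrist7.png

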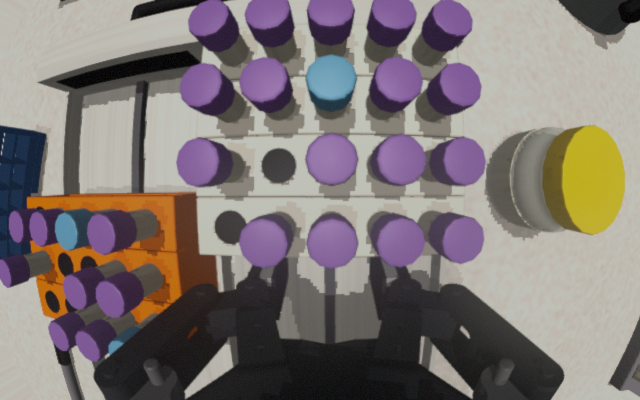

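White row is closed against the stop: TCP stalled at tray x 46.5 with 8 N. Now backing out straight, lifting clear of the divider and shifting to the left lane.

Emit:
play_rows:
  moves:
    - [0, 0, 0, 2.9, -0.8, 0, 0.5]
    - [0, 0, 0, 3.9, -1, 0, 0.5]
    - [0, 0, 0, 9.7, -2.6, 0, 0.5]
    - [0, 0, 0, 9.7, -2.6, 0, 0.5]
    - [0, 0, 0, 9.7, -2.6, 0, 0.5]
    - [0, 0, 0, 9.7, -2.6, 0, 0.5]
    - [0, 0, 0, 9.7, -2.6, 0, 0.5]
    - [0, 0, 0, 9.7, -2.6, 0, 0.5]
    - [0, 0, 0, 9.7, -2.6, 0, 0.5]
    - [0, 0, 0, 9.7, -2.6, 0, 0.5]
    - [0, 0, 0, -2.6, -9.7, 0, 0.5]
    - [0, 0, 0, -2.6, -9.7, 0, 0.5]
    - [0, 0, 0, -2.6, -9.7, 0, 0.5]
    - [0, 0, 0, 0, 0, -20, 0.5]
    - [0, 0, 0, 0, 0, -20, 0.5]
    - [0, 0, 0, 0, 0, -20, 0.5]
    - [0, 0, 0, 0, 0, -20, 0.5]
    - [0, 0, 0, 0, 0, -20, 0.5]
    - [0, 0, 0, 0, 0, -20, 0.5]
    - [0, 0, 0, 0, 0, 0, 0.5]

```text
t: 13.62
tcp_pos: [0.4974, 0.0512, 0.0518]
tcp_rot: [0.121, 0.064, 0.704, -0.697]
ft_force: [-0.3, -0.6, -0.3]
gripper_width: 0.5
```

```bash
python3 st.py -38 60 21 8 top wrist
```

```text
t 13.625 p [0.4974 0.0512 0.0518] tray mm [-37.9  62.3  51.8] roterr [ 0.02  0.19 -0.06] F tray [-0.4 -0.5 -0.3] w 0.5
shift tool [ 8.  29.8  2.3]
```

View pics/wrist8.png

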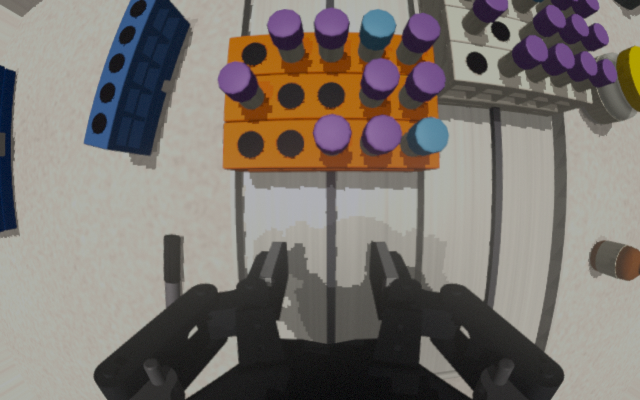

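View pics/top8.png

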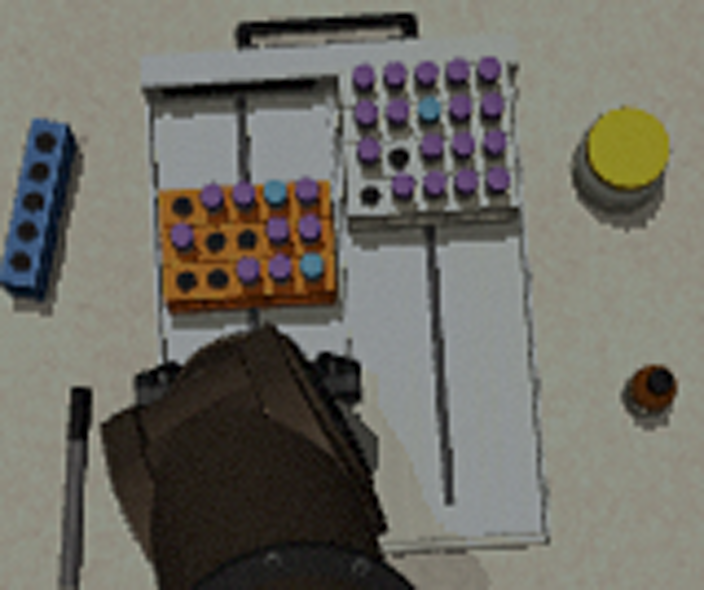

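White row looks square against the stop, and the hand is centred over the left rail. I'll narrow the fingers a little for clearance to the white tubes, then descend and approach.

Emit:
play_rows:
  moves:
    - [0, 0, 0, 0, 0, 0, 0.38]
    - [0, 0, 0, 1.8, 7, 0.5, 0.38]
    - [0, 0, 0, 1.8, 7, 0.5, 0.38]
    - [0, 0, 0, 1.8, 7, 0.5, 0.38]
    - [0, 0, 0, 1.8, 7, 0.5, 0.38]
    - [0, 0, 0, 0, 0, 0, 0.38]
    - [0, 0, 0, -2.9, 0.8, 0, 0.38]
    - [0, 0, 0, -2.9, 0.8, 0, 0.38]
    - [0, 0, 0, -2.9, 0.8, 0, 0.38]
    - [0, 0, 0, -2.9, 0.8, 0, 0.38]
    - [0, 0, 0, -2.9, 0.8, 0, 0.38]
    - [0, 0, 0, -2.9, 0.8, 0, 0.38]
    - [0, 0, 0, -2.9, 0.8, 0, 0.38]
    - [0, 0, 0, -2.9, 0.8, 0, 0.38]
    - [0, 0, 0, -2.9, 0.8, 0, 0.38]

```text
t: 15.6
tcp_pos: [0.5245, 0.0495, 0.022]
tcp_rot: [0.119, 0.065, 0.704, -0.697]
ft_force: [0.5, 0.1, -0.5]
gripper_width: 0.382
```

```bash
python3 st.py 70 60 22 9 side wrist
```

```text
t 15.6 p [0.5245 0.0495 0.022 ] tray mm [-11.1  58.6  22. ] roterr [-0.06  0.03  0.01] F tray [ 0.5  0.  -0.5] w 0.38
shift tool [-78.3  21.   -1.4]
```

View pics/side9.png

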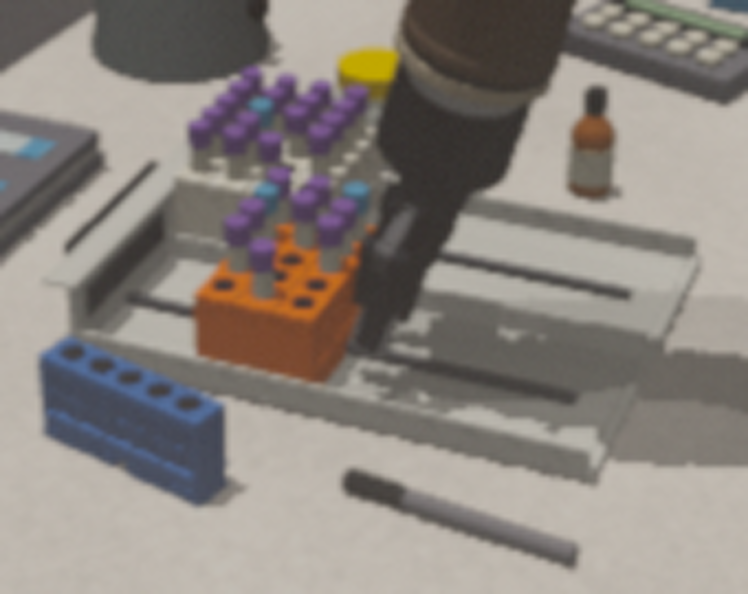

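View pics/wrist9.png

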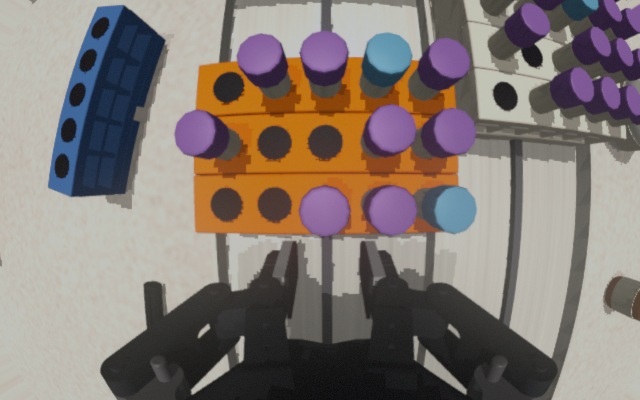

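Emit:
play_rows:
  moves:
    - [0, 0, 0, -1.9, 0.5, -0.3, 0.38]
    - [0, 0, 0, -1.9, 0.5, -0.3, 0.38]
    - [0, 0, 0, -1.9, 0.5, -0.3, 0.38]
    - [0, 0, 0, -1.9, 0.5, 0, 0.38]
    - [0, 0, 0, -1.9, 0.5, 0, 0.38]
    - [0, 0, 0, -1.9, 0.5, 0, 0.38]
    - [0, 0, 0, -1.9, 0.5, 0, 0.38]
    - [0, 0, 0, -2.9, 0.8, 0, 0.38]
    - [0, 0, 0, -2.9, 0.8, 0, 0.38]
    - [0, 0, 0, -2.9, 0.8, 0, 0.38]
    - [0, 0, 0, -2.9, 0.8, 0, 0.38]
    - [0, 0, 0, -2.9, 0.8, 0, 0.38]
    - [0, 0, 0, -2.9, 0.8, 0, 0.38]
    - [0, 0, 0, -2.9, 0.8, 0, 0.38]
    - [0, 0, 0, -2.9, 0.8, 0, 0.38]

```text
t: 17.58
tcp_pos: [0.5621, 0.0533, 0.0219]
tcp_rot: [0.119, 0.065, 0.704, -0.697]
ft_force: [-1.8, -0.4, 0.2]
gripper_width: 0.379
```

```bash
python3 st.py 70 60 22 10 side wrist
```

```text
t 17.575 p [0.5621 0.0533 0.0219] tray mm [26.8 59.5 21.9] roterr [-0.06  0.03  0.01] F tray [-1.8 -0.3  0.2] w 0.38
shift tool [-41.8  11.1  -0.5]
```

View pics/wrist10.png

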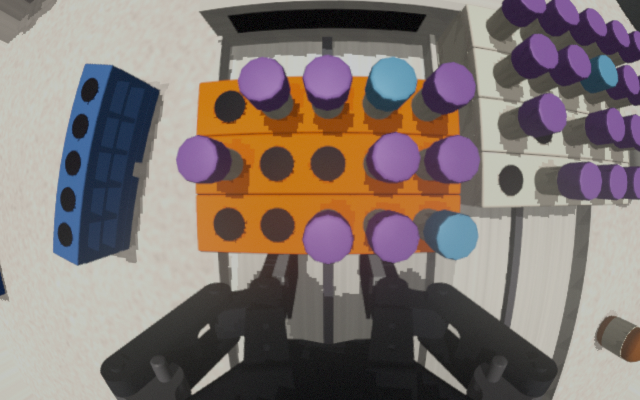

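View pics/side10.png

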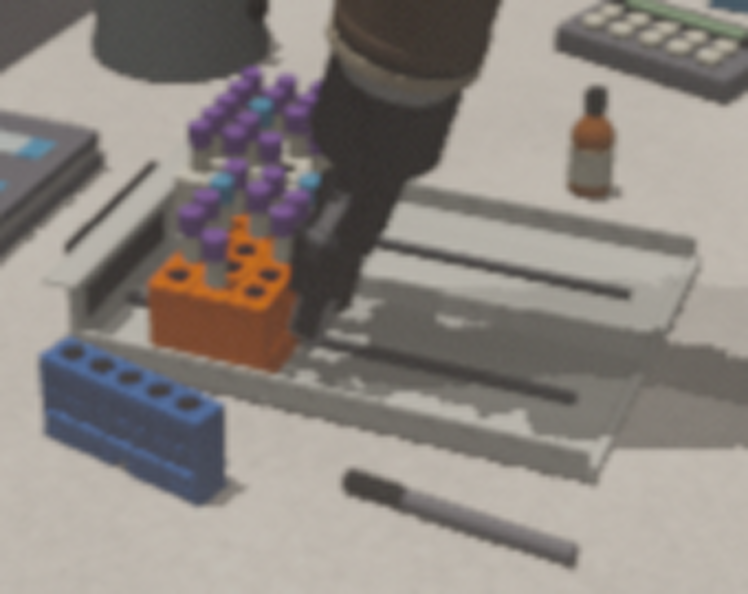

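Emit:
play_rows:
  moves:
    - [0, 0, 0, -2.9, 0.8, 0, 0.38]
    - [0, 0, 0, -2.9, 0.8, 0, 0.38]
    - [0, 0, 0, -2.9, 0.8, 0, 0.38]
    - [0, 0, 0, -2.9, 0.8, 0, 0.38]
    - [0, 0, 0, -2.9, 0.8, 0, 0.38]
    - [0, 0, 0, -2.9, 0.8, 0, 0.38]
    - [0, 0, 0, -2.9, 0.8, 0, 0.38]
    - [0, 0, 0, -2.9, 0.8, 0, 0.38]
    - [0, 0, 0, -2.9, 0.8, 0, 0.38]
    - [0, 0, 0, -2.9, 0.8, 0, 0.38]
    - [0, 0, 0, -1.9, 0.5, 0, 0.38]
    - [0, 0, 0, -1, 0.3, 0, 0.38]
    - [0, 0, 0, -1, 0.3, 0, 0.38]
    - [0, 0, 0, -1, 0.3, 0, 0.38]

```text
t: 19.42
tcp_pos: [0.597, 0.056, 0.0216]
tcp_rot: [0.119, 0.065, 0.704, -0.697]
ft_force: [-0.8, -0.2, 0.4]
gripper_width: 0.381
```

```bash
python3 st.py 70 60 22 11 wrist
```

```text
t 19.425 p [0.597  0.056  0.0216] tray mm [61.8 59.5 21.6] roterr [-0.06  0.03  0.01] F tray [-0.8 -0.1  0.4] w 0.38
shift tool [-8.1  1.8 -0.5]
```

View pics/wrist11.png

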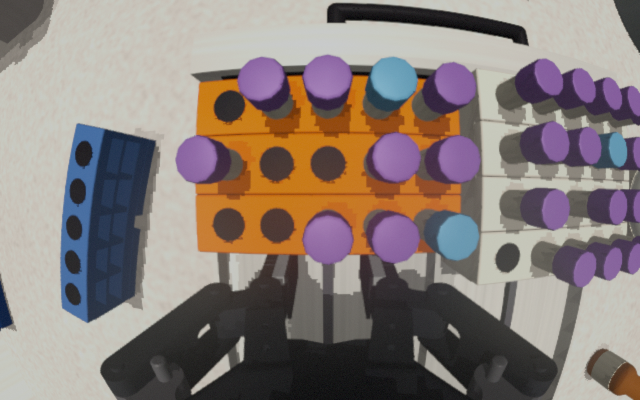

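Emit:
play_rows:
  moves:
    - [0, 0, 0, -1, 0.3, 0, 0.38]
    - [0, 0, 0, -1, 0.3, 0, 0.38]
    - [0, 0, 0, -1, 0.3, 0, 0.38]
    - [0, 0, 0, -1, 0.3, 0, 0.38]
    - [0, 0, 0, -1, 0.3, 0, 0.38]

```text
t: 20.1
tcp_pos: [0.6023, 0.0565, 0.0215]
tcp_rot: [0.119, 0.065, 0.704, -0.697]
ft_force: [-0.9, 0.0, 1.5]
gripper_width: 0.385
```

Emit:
play_rows:
  moves:
    - [0, 0, 0, -1, 0.3, 0, 0.38]
    - [0, 0, 0, -1, 0.3, 0, 0.38]

```text
t: 20.35
tcp_pos: [0.6044, 0.0566, 0.0214]
tcp_rot: [0.119, 0.065, 0.704, -0.697]
ft_force: [-1.4, 0.3, 1.5]
gripper_width: 0.376
```

```bash
python3 st.py
```

```text
t 20.35 p [0.6044 0.0566 0.0214] tray mm [69.2 59.5 21.4] roterr [-0.06  0.03  0.01] F tray [-1.3  0.4  1.5] w 0.38
```

Emit:
play_rows:
  moves:
    - [0, 0, 0, -1, 0.3, 0, 0.38]
    - [0, 0, 0, -0.7, 0.2, 0, 0.38]

```text
t: 20.6
tcp_pos: [0.6049, 0.0566, 0.0209]
tcp_rot: [0.119, 0.064, 0.704, -0.698]
ft_force: [-6.8, -0.8, 3.4]
gripper_width: 0.383
```

Emit:
play_rows:
  moves:
    - [0, 0, 0, -1, 0.3, 0, 0.38]
    - [0, 0, 0, -0.7, 0.2, 0, 0.38]

```text
t: 20.85
tcp_pos: [0.605, 0.0565, 0.0202]
tcp_rot: [0.118, 0.063, 0.704, -0.698]
ft_force: [-11.1, 0.1, 5.0]
gripper_width: 0.378
```

```bash
python3 st.py
```

```text
t 20.85 p [0.605  0.0565 0.0202] tray mm [69.7 59.3 20.2] roterr [-0.11  0.06  0.3 ] F tray [-11.1   1.    5. ] w 0.38
```

Orange is firmly stopped: TCP stalled at tray x 69.7 with 11 N. Retracting.

Emit:
play_rows:
  moves:
    - [0, 0, 0, 2.9, -0.8, 0, 0.38]
    - [0, 0, 0, 3.9, -1, 0, 0.38]
    - [0, 0, 0, 9.7, -2.6, 0, 0.38]
    - [0, 0, 0, 9.7, -2.6, 0, 0.38]
    - [0, 0, 0, 9.7, -2.6, 0, 0.38]
    - [0, 0, 0, 9.7, -2.6, 0, 0.38]
    - [0, 0, 0, 9.7, -2.6, 0, 0.38]
    - [0, 0, 0, 9.7, -2.6, 0, 0.38]
    - [0, 0, 0, 9.7, -2.6, 0, 0.38]
    - [0, 0, 0, 9.7, -2.6, 0, 0.38]
    - [0, 0, 0, 5, -20, 0, 0.38]
    - [0, 0, 0, 5, -20, 0, 0.38]
    - [0, 0, 0, 5, -20, 0, 0.38]
    - [0, 0, 0, 5, -20, 0, 0.38]
    - [0, 0, 0, 5, -20, 0, 0.38]
    - [0, 0, 0, 5, -20, 0, 0.38]
    - [0, 0, 0, 0, 0, 0, 0.38]

```text
t: 22.98
tcp_pos: [0.4608, 0.0456, 0.1305]
tcp_rot: [0.12, 0.066, 0.704, -0.697]
ft_force: [0.6, -0.5, 1.1]
gripper_width: 0.378
```

```bash
python3 st.py 0 0 0 12 top side wrist
```

```text
t 22.975 p [0.4608 0.0456 0.1305] tray mm [-74.8  59.5 130.5] roterr [-0.07  0.02 -0.12] F tray [ 0.5 -0.6  1.1] w 0.38
shift tool [-38.5 145.4  59.5]
```

View pics/top12.png

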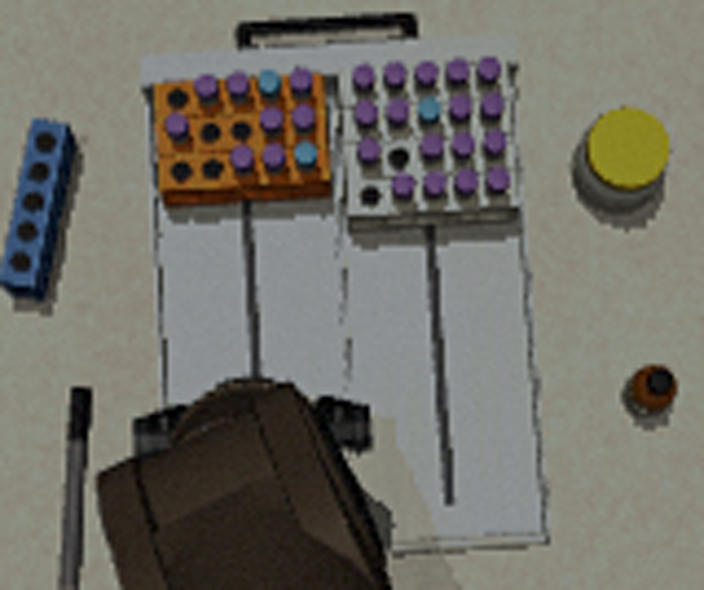

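View pics/side12.png

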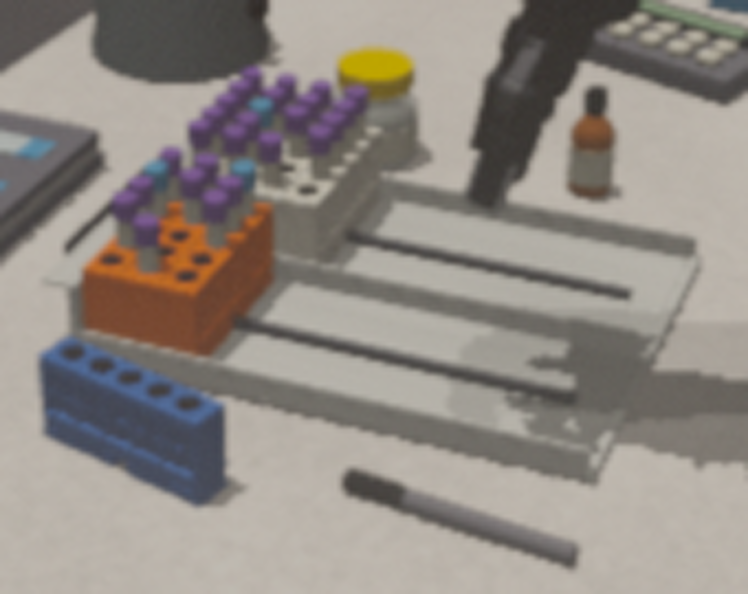

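View pics/wrist12.png

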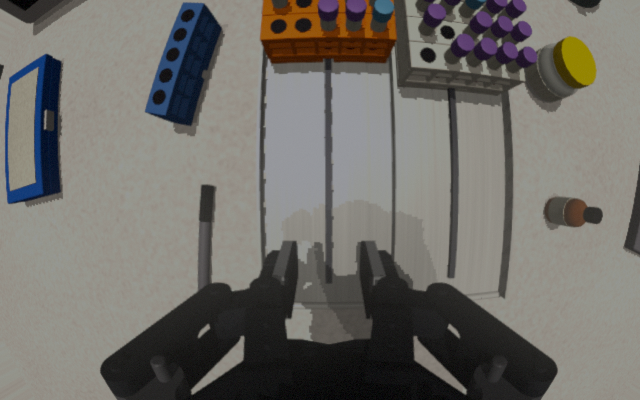

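Run:
```python
from h import *
c=np.load("top12.npz");a=np.load("top0.npz")
def P(n,u,v,z):
    p=px2w(c,u/4.4+239.61,v/4.4+137.61,z)-C;print(n,(np.array([p@U,p@V])*1e3).round(1))
P("orange back L",161,195,.06);P("R",331,184,.06);P("white back L",349,216,.06);P("R",519,210,.06)
d=cv2.absdiff(c["frame"],a["frame"]).max(2)>40
d=cv2.morphologyEx(d.astype(np.uint8),cv2.MORPH_OPEN,np.ones((3,3)))
n,l,s,_=cv2.connectedComponentsWithStats(d)
for r in s[1:]:print(r)
```

```text
orange back L [ 76.6 114.4]
R [77.4  5.3]
white back L [55.8 -4.9]
R [  53.3 -113.8]
[349 151   7   6  31]
[330 152   9   5  30]
[299 155   7   4  25]
[317 155   4   6  21]
[323 154   4   3  12]
[ 275  156   43   57 1946]
[281 156   7   4  27]
[289 156   3   3   9]
[335 161   6  18  78]
[342 161   6  17  81]
[349 160   6  18  85]
[320 162   7  17  90]
[328 162   5   7  35]
[329 172   4   5  19]
[322 181   4   3  12]
[351 181   3   3   9]
[330 182   3   3   9]
[355 185   3   4  12]
[319 187   4   4  16]
[336 188   5   4  18]
[338 188  22  32 438]
[323 193   5  13  59]
[331 193   4   4  16]
[330 198   5   5  22]
[320 205  19  16 163]
[323 208   5   4  19]
[ 262  224   97  171 8689]
[  435   281   204   119 13664]
[313 360   3   3   9]
[357 395  15   5  62]
```

```bash
python3 -c "
from station import bot
print(bot.read_state()['t']);bot.sign_off()"
```

```text
23.125
the job is handed in; nothing more can be done
```

Both rows now stand closed up against the end stop. I pushed the white row (right lane) about 76 mm and the orange row (left lane) about 71 mm, using two fingertips low on the last rack. I handed the job in at 23.1 s with the hand clear of everything.

- **Pushing force:** the rows slid at about 1–2 N. Each stopped dead at the end stop, white at about 8 N and orange at about 11 N.
- **Final positions:** the last top view puts the back of the orange row at tray x ≈ 77 mm (78 expected) and the white row at ≈ 54.5 mm (54 expected). That matches within the camera's roughly 2 mm accuracy.
- **Squareness and gaps:** edge readings differ by 1 mm between the two ends of the orange row and 2.5 mm for the white, which I read off the picture by hand. I saw no gaps and no tipped rack in any view.
- **Rest of the bench:** compared with the first picture, only the tray area and the arm and its shadow changed.
- **Small disagreement:** the two stopping points were 23.2 mm apart, where one rack's thickness (24 mm) was expected. I had narrowed the fingers slightly between the two pushes, which may explain it, but I did not check that.

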